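# Hang a tube carrier on the loading rail and hold it against the spring stop

## Task

Take the black tube carrier with the green post and hang it astride the rail, clear of the spring stop. Then slide it along the rail against the stop's red plunger until the plunger is about half way in (the yellow part of its rod gone, the green still showing), never all the way in, and finish while still gripping it there, pressed steadily and sitting fully down on the rail, so that I can tighten its thumbscrews. Leave the grey carrier, the bottle and the screwdriver where they are.

Things in the scene. Friction and masses are not known exactly. Their poses are not given: they have to be found in the camera images.
- carrier_grip (a point): Centre of the green post (24 x 24 mm, 44 mm tall, top 21 mm above this point) of the black tube carrier, about 350 g, a saddle like an upside-down U standing on the bench; this point is 92 mm above its underside. The post stands on a black block 44 mm (x) by 70 mm (y), top 23 mm below this point. x: across the channel, y: along it, z: up. A half turn about z makes no difference.
- carrier_roof (a point): Centre of the roof of the black carrier's channel, 47 mm straight below carrier_grip, 45 mm above the underside; it sits on the rail's top. The channel is 32 mm wide (x), 45 mm deep, 70 mm long (y), open below and at both ends. With white sleeves and brass thumbscrews outside its cheeks the carrier is 82 mm wide (x). Axes as carrier_grip.
- rail_top (a point): Middle of the top face of the loading rail: a fixed level aluminium bar, 20 x 20 mm in section, 380 mm long, its top 150 mm above the bench, on a 20 mm square post at each end (180 mm from the middle) with a low foot. y: along the bar, towards the spring stop; z: up.
- plunger_face (a point): Centre of the plunger's red face (24 mm disc, 8 mm thick), 15 mm above the rail's top on its centre line; moves with the plunger. It looks along the rail's -y. Its 10 mm rod shows 24 mm at rest: 12 green by the disc, 12 yellow by the block. The grey stop block, 40 x 40 mm, top 40 mm above the rail's top, is clamped on the bar near its +y end. Axes as rail_top.
- plunger (a joint): How far the plunger is pushed in along the rail's +y, in m: 0 at rest, 0.024 when the disc meets the block. It is sprung: about 3 N at the start of its travel, plus 0.6 N per mm (10 N half way), and springs back when let go.
- spare_grip (a point): The grey carrier with a white post, otherwise the same as the black one; this point is the centre of its post, 92 mm above its underside. To be left alone.
- bottle: Amber glass bottle with a blue cap, 64 mm across and 120 mm tall, standing; origin at the centre of its underside. To be left alone.
- driver: Screwdriver with an orange handle lying on the bench along its x, handle towards its -x, about 200 mm long; to be left alone.

How it is judged (in metres and radians):
On the way:
1. the black carrier sits astride the rail, channel roof down on the bar, with the plunger not yet pushed (x of carrier_roof in the frame of rail_top between -0.009 and 0.009 m and z of carrier_roof in the frame of rail_top between -0.005 and 0.005 m and angle between carrier_roof's own z axis and vertical below 0.12 rad and angle between the y axis of carrier_roof and the y axis of rail_top, either way round below 0.22 rad and value of joint plunger below 0.003 m), for 0.2 s.
At the end, for the whole second after the job is handed in: Through the last second the black carrier sits on the rail (roof within 5 mm of the bar's top, 9 mm of its centre line, upright within 7 degrees, in line), still and gripped, pressing the plunger in by 6 to 18 mm with 4 to 16 N (x of carrier_roof in the frame of rail_top between -0.009 and 0.009 m and z of carrier_roof in the frame of rail_top between -0.005 and 0.005 m and angle between carrier_roof's own z axis and vertical below 0.12 rad and angle between the y axis of carrier_roof and the y axis of rail_top, either way round below 0.22 rad and value of joint plunger between 0.006 and 0.018 m and contact force between carrier and plunger between 4 and 16 N and contact force between the fingers and carrier above 2 N and linear speed of carrier below 0.02 m/s); the arm keeps its last pose, push and grip.
It fails at once if the plunger is driven all the way in (more than 22.5 mm) (value of joint plunger above 0.0225 m).
It fails at once if the grey carrier is moved by more than 25 mm (distance of spare_grip from where it was at the start of the episode above 0.025 m).
It fails at once if the bottle is moved by more than 25 mm (distance of bottle from where it was at the start of the episode above 0.025 m).
It fails at once if the screwdriver is moved by more than 25 mm (distance of driver from where it was at the start of the episode above 0.025 m).
It also fails if it takes over 48 s, if anything falls off the work surface, if the arm or the gripper's body presses on something with over 40 N, if the wrist force passes 120 N, or if a joint passes its speed limit or range.

## Robot

A 6-joint arm with a two-finger parallel gripper is mounted at the origin on the work surface. World frame = base frame: x ahead of the robot, y to its left, z up, the work surface at z = 0. Lengths are in mm, angles in degrees, forces in N, time in s.
With the tool pointing down it reaches from about 300 to 850 mm from the base axis. Payload 4.2 kg.
Tool frame: the origin (TCP) lies at the very end of the fingers, on their centre line; the grasp point (between the pads) lies 19 mm behind it; z points along the fingers, x is the direction in which the jaws open and shut, and the axes are right-handed (so a half turn about z gives the same grasp; the last joint's range is limited). The gripper opens to 91 mm and grips with 3 to 60 N. Pads are 32 mm wide; open, the fingers measure 118 mm over their backs; the gripper's body (76 mm by 178 mm) begins 60 mm behind the grasp point.
Start: joints at [-71.219, 18.312, 89.639, -0, 72.044, -1.146], TCP at [195.981, -540.587, 213.976] pointing down, gripper open.
Joint ranges: [-177.97, 177.97], [-48.28, 115.42], [12.27, 149.76], [-77.06, 257.06], [2.81, 150.46], [-146.56, 146.56]. Speed limits (degrees/s): [147.25, 147.25, 180, 180, 180, 180].

## Interface

Orientations are given as [roll, pitch, yaw] about the fixed x, y, z axes, in that order (R = Rz(yaw) Ry(pitch) Rx(roll)).
In Python, from workcell import env gives the robot as it stands.
- The arm moves only by the tool servo_tool, never from a script. Its argument "plan" is a list of rows, each a list of 3 entries, a list of its own where there are three numbers: the turn, a rotation vector about the tool's x, y, z in degrees, then the shift along the tool's x, y, z in mm, then the finger opening in mm, from 0 to 91.2. In form: [[[ax, ay, az], [dx, dy, dz], claw], ...]. A call has exactly 10 rows; each row shifts and turns the pose as measured when the row begins, along the tool's axes as they then stand; what a row does not reach is not made up. A row lasts 1/8 s, in which the tool goes at most 62.5 mm and 10.7 degrees, less where a joint would pass 70% of its speed; a pose out of reach is approached as far as the arm can. A call with a gripper value outside its range is refused whole. The fingers move at their own pace and stop on an object; "squeeze" is the grip in N (left out, the last holds). Time passes only in rows, so rows that do not move let the fingers close, or fill a call up. It gives the time, the measured TCP pose, the force and the opening at its end, in the units of the state.
- env.state(): the state, without advancing time (a new reading comes with each control period).
- env.grab_frame(name): name is "scene" or "top" or "wrist"; returns a dict with "pixels" (420x560x3 uint8, red, green, blue), "intrinsics" (3x3 intrinsics, pixels), "eye" and "attitude" of the camera in the world. Camera axes: x right, y up, looking along -z (the intrinsics and any distortion apply to the point x, -y, -z); pixel columns grow to the right and rows downward; lengths in mm; the calibration is good to about 2 mm. A picture is of the moment at which its call begins. There is no depth.
- env.job_done(): hands the job in, once; it reports no verdict.
The state is a dict: "time_s": time; "qpos": joint angles; "qvel": joint speeds; "effort": joint torques, N m; "ee_pos": TCP position; "ee_rot": TCP orientation; "force": force on the tool from outside, world axes, zero at the start; "torque": the same for the moment, N m; "gripper_width": finger opening in mm.
Only numpy, scipy, OpenCV 4.12 (cv2) and the standard library are available. Lean on these libraries where they do the work, as an engineer would, in place of code of your own. Each camera call takes 0.05 s, during which the arm holds its last target.

## Working session

There is one attempt and no reset: what is moved stays moved. The work goes in short steps, Python scripts to look and compute and a tool call to move; the robot and the scene stay as the last step left them, time stands still between calls to the robot, and variables do not carry over. Pictures are saved under pics/ and viewed, and the job is handed in when it is done.

Besides the shell and the picture viewer there is one more tool, called after "Emit:" by a JSON object that holds its "name" and its "arguments". servo_tool: Moves the arm, as the interface text tells. Its arguments: {"type":"object","properties":{"plan":{"type":"array"},"squeeze":{"type":"number"}},"required":["plan"]}

```bash
mkdir -p pics; ls; cat > h.py <<'E'
import numpy as np, cv2
from workcell import env
def save(n,f):
    cv2.imwrite(f'pics/{n}.png',cv2.cvtColor(f['pixels'],cv2.COLOR_RGB2BGR))
def ray(f,u,v):
    K=np.array(f['intrinsics']);R=np.array(f['attitude'])
    d=np.linalg.inv(K)@np.array([u,v,1.0]); d=np.array([d[0],-d[1],-d[2]])
    return np.array(f['eye']),R@d
def onz(f,u,v,z):
    e,d=ray(f,u,v); return e+d*(z-e[2])/d[2]
def proj(f,p):
    K=np.array(f['intrinsics']);R=np.array(f['attitude'])
    c=R.T@(np.array(p)-np.array(f['eye'])); q=K@np.array([c[0],-c[1],-c[2]]); return q[:2]/q[2]
E
python3 - <<'E'
from h import *
import pickle
print(env.state())
for n in ['scene','top','wrist']:
    f=env.grab_frame(n); save(n+'0',f); pickle.dump(f,open(n+'0.pkl','wb'))
    print(n,{k:v for k,v in f.items() if k!='pixels'})
E
```

```text
pics
{'time_s': 0.0, 'qpos': array([-7.12197553e+01,  1.83512504e+01,  8.97057756e+01, -1.95806688e-03,
        7.20419451e+01, -1.14704581e+00]), 'qvel': array([ 0.07009648, -0.0345238 ,  0.00425966,  0.03649934,  0.00634047,
        0.00488416]), 'effort': array([ 3.14992467e-04, -4.12460446e+01, -2.31974477e+01,  7.26645696e-02,
        4.57940879e-02, -1.53437518e-04]), 'ee_pos': array([ 195.79755361, -540.11510691,  213.12845153]), 'ee_rot': array([-1.79999880e+02,  9.89885356e-02, -7.00721040e+01]), 'force': array([ 0.43857191, -1.22037214, -0.05903471]), 'torque': array([ 0.01131144, -0.03099692, -0.03530269]), 'gripper_width': 91.46971962018975}
scene {'intrinsics': array([[503.55186899,   0.        , 282.27063462],
       [  0.        , 503.55186899, 210.98129466],
       [  0.        ,   0.        ,   1.        ]]), 'eye': array([1146.76727353, -454.39425302,  925.34779506]), 'attitude': array([43.81062757,  0.78592844, 53.29789324])}
top {'intrinsics': array([[464.80453139,   0.        , 279.72258509],
       [  0.        , 464.80453139, 205.28762814],
       [  0.        ,   0.        ,   1.        ]]), 'eye': array([ 329.42224419,    3.52601543, 1385.03285143]), 'attitude': array([  9.29644319,  -0.36648016, -88.77041955])}
wrist {'intrinsics': array([[362.45331017,   0.        , 286.98075946],
       [  0.        , 362.45331017, 211.79338691],
       [  0.        ,   0.        ,   1.        ]]), 'eye': array([ 267.46848586, -514.55017469,  384.18883677]), 'attitude': array([-1.59741171e+01,  6.92288406e-02, -7.00085319e+01])}
```

```bash
sed -i "s/R=np.array(f\['attitude'\])/R=Rt.from_euler('xyz',f['attitude'],degrees=True).as_matrix()/; 1a from scipy.spatial.transform import Rotation as Rt" h.py; cat h.py | head -12
```

```text
import numpy as np, cv2
from scipy.spatial.transform import Rotation as Rt
from workcell import env
def save(n,f):
    cv2.imwrite(f'pics/{n}.png',cv2.cvtColor(f['pixels'],cv2.COLOR_RGB2BGR))
def ray(f,u,v):
    K=np.array(f['intrinsics']);R=Rt.from_euler('xyz',f['attitude'],degrees=True).as_matrix()
    d=np.linalg.inv(K)@np.array([u,v,1.0]); d=np.array([d[0],-d[1],-d[2]])
    return np.array(f['eye']),R@d
def onz(f,u,v,z):
    e,d=ray(f,u,v); return e+d*(z-e[2])/d[2]
def proj(f,p):
```

View pics/scene0.png

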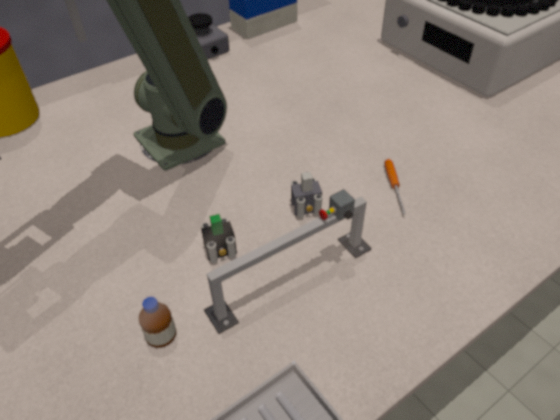

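View pics/top0.png

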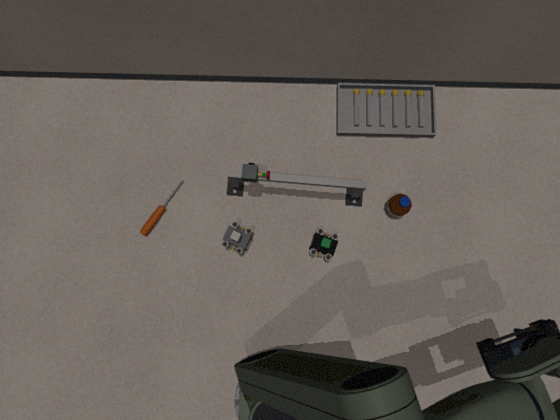

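View pics/wrist0.png

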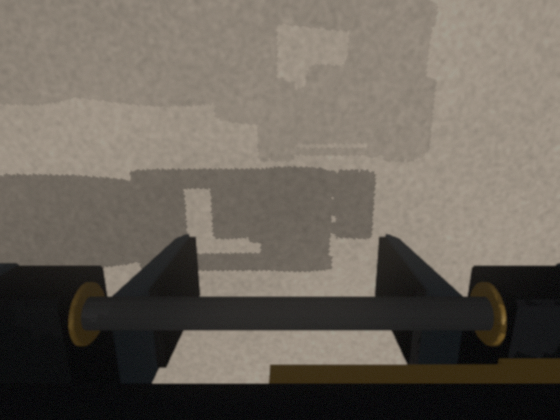

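The top view shows the black carrier with the green post at about (326,243), the rail from (228,178) to (365,184), the stop at (250,171), the grey carrier at (236,237), the bottle at (400,205) and the screwdriver at (160,210). In the scene view the green post is at (216,223) and the red disc at (324,214). Next I'll measure them.

```bash
cat > m.py <<'E'
from h import *
import pickle
T=pickle.load(open('top0.pkl','rb'));S=pickle.load(open('scene0.pkl','rb'))
def hsv(f): return cv2.cvtColor(f['pixels'],cv2.COLOR_RGB2HSV)
def blob(f,lo,hi,box):
    m=cv2.inRange(hsv(f),lo,hi); k=np.zeros_like(m); x0,y0,x1,y1=box; k[y0:y1,x0:x1]=m[y0:y1,x0:x1]
    ys,xs=np.nonzero(k); return k,(xs.mean(),ys.mean(),len(xs),xs.min(),xs.max(),ys.min(),ys.max())
if __name__=='__main__':
    g=((45,80,50),(85,255,255))
    k,b=blob(T,*g,(300,220,350,270));print('green top',b,'z113',onz(T,b[0],b[1],113))
    print(cv2.minAreaRect(np.argwhere(k)[:,::-1].astype(np.float32)))
    k,b=blob(S,*g,(190,200,240,250));print('green scene',b,onz(S,b[0],b[1],100))
    for f,box in((T,(240,160,275,185)),(S,(310,200,340,230))):
        for nm,lo,hi in(('red',(0,150,60),(8,255,255)),('yel',(20,120,80),(35,255,255)),('grn',(45,80,40),(85,255,255))):
            try:
                k,b=blob(f,lo,hi,box);print(nm,b,onz(f,b[0],b[1],165))
            except Exception as e: print(nm,e)
    for f,box,n in((T,(210,150,430,270),'tz'),(S,(190,160,380,340),'sz')):
        x0,y0,x1,y1=box;c=f['pixels'][y0:y1,x0:x1]
        s=min(800/(x1-x0),600/(y1-y0)); s=int(s)
        cv2.imwrite(f'pics/{n}.png',cv2.cvtColor(cv2.resize(c,None,fx=s,fy=s,interpolation=cv2.INTER_CUBIC),cv2.COLOR_RGB2BGR)); print(n,s)
E
python3 m.py
```

```text
green top (np.float64(325.8095238095238), np.float64(242.32142857142858), 84, np.int64(321), np.int64(331), np.int64(237), np.int64(247)) z113 [ 437.84647949 -128.55896925  113.        ]
((325.7500305175781, 242.25), (9.17060375213623, 8.854375839233398), 18.43494987487793)
green scene (np.float64(215.77777777777777), np.float64(223.2962962962963), 162, np.int64(210), np.int64(221), np.int64(215), np.int64(232)) [ 445.58839139 -130.37197027  100.        ]
red (np.float64(267.3333333333333), np.float64(174.46666666666667), 15, np.int64(266), np.int64(269), np.int64(171), np.int64(178)) [612.45520034  35.11262311 165.        ]
yel (np.float64(259.5), np.float64(174.0), 12, np.int64(258), np.int64(261), np.int64(173), np.int64(175)) [613.25695871  56.19834366 165.        ]
grn (np.float64(263.7692307692308), np.float64(174.3846153846154), 13, np.int64(262), np.int64(265), np.int64(173), np.int64(176)) [612.4612774   44.69647339 165.        ]
red (np.float64(322.9555555555556), np.float64(214.04444444444445), 45, np.int64(320), np.int64(326), np.int64(210), np.int64(218)) [614.14212392  35.05670027 165.        ]
yel (np.float64(328.2647058823529), np.float64(209.41176470588235), 34, np.int64(310), np.int64(334), np.int64(206), np.int64(213)) [610.62908964  52.46185036 165.        ]
grn (np.float64(328.0), np.float64(211.75), 8, np.int64(327), np.int64(329), np.int64(210), np.int64(213)) [615.4687587   47.63284161 165.        ]
tz 3
sz 3
```

View pics/tz.png

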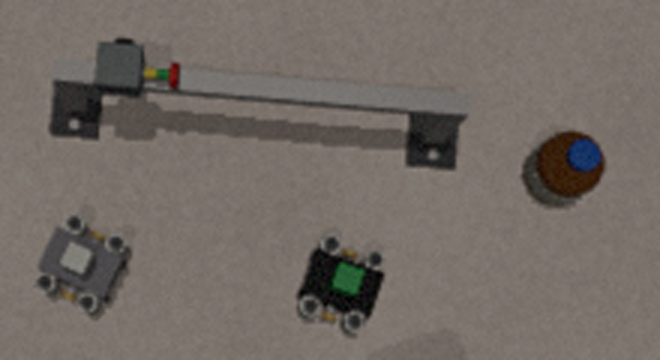

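View pics/sz.png

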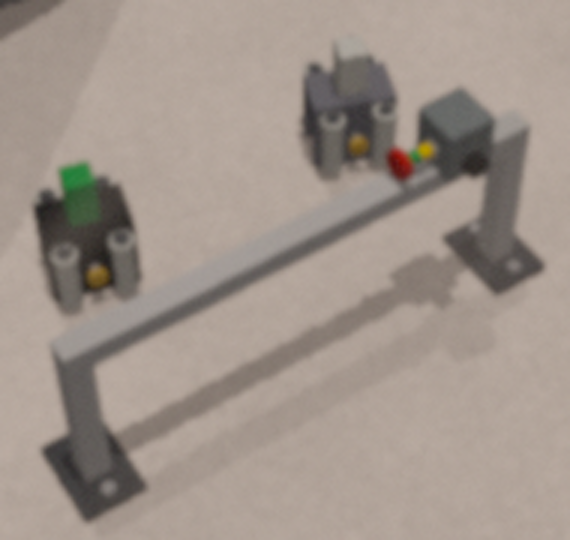

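```bash
cat > m2.py <<'E'
from m import *
h=hsv(T); 
for c in (280,300,320,340,350):
    print(c,[tuple(map(int,h[r,c])) for r in range(170,194)])
# sleeves in top zoom -> z? sleeves tops: project
for a,b in (((332,243),(310,305)),((375,257),(354,320)),((332,243),(375,257)),((310,305),(354,320))):
    P=[onz(T,210+(p[0]+.5)/3-.5,150+(p[1]+.5)/3-.5,50)for p in(a,b)]
    d=P[0]-P[1];print(d[:2],np.degrees(np.arctan2(d[1],d[0])))
E
python3 m2.py
```

```text
280 [(10, 36, 126), (11, 36, 120), (13, 36, 113), (13, 28, 108), (17, 15, 121), (6, 11, 119), (17, 19, 122), (15, 13, 120), (8, 17, 122), (12, 11, 121), (15, 13, 117), (10, 12, 66), (20, 30, 76), (9, 30, 119), (12, 36, 122), (9, 29, 122), (14, 39, 124), (12, 39, 118), (14, 34, 82), (7, 39, 85), (10, 36, 85), (16, 33, 86), (12, 31, 81), (9, 32, 80)]
300 [(13, 33, 123), (13, 32, 126), (13, 33, 123), (11, 34, 121), (17, 32, 110), (10, 27, 113), (17, 15, 121), (12, 21, 123), (12, 11, 121), (10, 13, 117), (13, 15, 123), (17, 15, 121), (8, 9, 109), (8, 30, 67), (14, 35, 96), (9, 26, 129), (17, 33, 125), (15, 33, 124), (11, 34, 129), (12, 29, 116), (14, 37, 90), (13, 28, 81), (8, 43, 88), (12, 39, 84)]
320 [(12, 31, 123), (14, 33, 117), (13, 35, 117), (13, 33, 123), (13, 32, 126), (16, 31, 122), (13, 32, 113), (17, 19, 119), (17, 15, 122), (15, 13, 121), (13, 19, 122), (15, 16, 124), (12, 10, 122), (9, 15, 122), (0, 9, 88), (10, 23, 68), (14, 38, 114), (14, 34, 126), (9, 29, 123), (14, 32, 121), (13, 34, 120), (13, 31, 114), (13, 36, 84), (10, 35, 88)]
340 [(14, 36, 121), (12, 28, 119), (15
[... 156 characters left out ...]
, (10, 13, 116), (15, 12, 124), (15, 14, 112), (30, 16, 65), (10, 40, 76), (12, 31, 122), (14, 32, 120), (11, 34, 121), (14, 35, 124), (9, 35, 117), (11, 33, 85)]
350 [(11, 33, 124), (14, 30, 126), (11, 34, 127), (14, 31, 123), (15, 30, 120), (11, 29, 122), (13, 36, 126), (16, 34, 127), (13, 30, 120), (12, 29, 113), (20, 13, 116), (18, 11, 116), (13, 15, 117), (9, 15, 117), (12, 11, 115), (23, 17, 119), (9, 16, 115), (6, 19, 66), (144, 28, 46), (60, 6, 44), (18, 26, 50), (70, 21, 37), (0, 15, 35), (128, 24, 43)]
[ 59.94536539 -20.583463  ] -18.950953546182138
[ 60.69763528 -19.8960806 ] -18.14862873576563
[12.59425678 41.42520562] 73.08946934315978
[13.34652667 42.11258801] 72.41529632432702
```

```bash
cat > m3.py <<'E'
from m import *
h=hsv(T); pts=[]
m=(cv2.GaussianBlur(h[:,:,1],(5,1),0)<24)&(h[:,:,2]>100)
for c in range(276,348):
    r=[r for r in range(170,192) if m[r,c]]
    lo,hi=min(r),max(r); pts.append(onz(T,c,(lo+hi)/2,150)[:2])
pts=np.array(pts); p=np.polyfit(pts[:,1],pts[:,0],1); print('x=%.4f y+%.2f'%tuple(p),'ang',np.degrees(np.arctan(p[0])),'at y=35',np.polyval(p,35),'res',np.std(pts[:,0]-np.polyval(p,pts[:,1])))
e=np.array([onz(T,365,182,150)[:2]]);print('end',e)
# post: triangulate top face from scene
S_=S
k,b=blob(S,(45,80,50),(85,255,255),(190,200,240,250))
hv=hsv(S)[:,:,2]; ys,xs=np.nonzero(k); print(sorted(set((int(y),int(np.mean(hv[y,xs[ys==y]]))) for y in ys)))
print('proj scene post top', proj(S,[437.8,-128.6,113]),'centre',proj(S,[437.8,-128.6,95]))
print('proj scene disc', proj(S,[612.5,37,165]))
E
python3 m3.py
```

```text
x=0.0626 y+609.95 ang 3.5799669810236603 at y=35 612.1383970096009 res 0.7339650556368693
end [[ 601.05602716 -230.39120107]]
[(215, 131), (216, 131), (217, 129), (218, 128), (219, 128), (220, 122), (221, 114), (222, 104), (223, 90), (224, 86), (225, 85), (226, 86), (227, 84), (228, 87), (229, 86), (230, 88), (231, 87), (232, 87)]
proj scene post top [213.98256432 216.91951042] centre [214.87823591 222.40820505]
proj scene disc [323.1662663  213.17739666]
```

```bash
cat > plan.py <<'E'
# usage: plan.py x y z yaw nrows : prints rows (turn about tool z, shift) from the current pose
from h import *
import sys
def rows(t,yaw,n):
    s=env.state();p=np.array(s['ee_pos']);R=Rt.from_euler('xyz',s['ee_rot'],degrees=True)
    G=Rt.from_euler('xyz',[180,0,yaw],degrees=True); rv=(R.inv()*G).as_rotvec(); d=(np.array(t)-p)/n
    print('t',round(s['time_s'],2),'p',p.round(1),'rot',np.round(s['ee_rot'],2),'F',np.round(s['force'],1),'w',round(s['gripper_width'],1))
    for i in range(n):
        Ri=R*Rt.from_rotvec(rv*i/n); print(np.degrees(rv/n).round(1),Ri.inv().apply(d).round(1))
a=list(map(float,sys.argv[1:])); rows(a[:3],a[3],int(a[4]))
E
python3 plan.py 437.8 -128.6 215 -107.7 9
python3 - <<'E'
import sys;sys.path.insert(0,'.')
import os;os.chdir('.')
from m import *
print('bottle cap',onz(T,405,201,120),'grey',onz(T,235,236,113),'driver tip',onz(T,183,181,5))
E
```

```text
t 0.15 p [ 195.9 -540.2  213.3] rot [-1.800e+02  8.000e-02 -7.008e+01] F [ 0.6 -0.4  0.3] w 91.2
[0.  0.  4.2] [-33.8 -40.9  -0.1]
[0.  0.  4.2] [-36.7 -38.3  -0.1]
[0.  0.  4.2] [-39.4 -35.5  -0.1]
[0.  0.  4.2] [-41.9 -32.5  -0.2]
[0.  0.  4.2] [-44.2 -29.4  -0.2]
[0.  0.  4.2] [-46.2 -26.1  -0.2]
[0.  0.  4.2] [-48.  -22.7  -0.2]
[0.  0.  4.2] [-49.5 -19.1  -0.2]
[0.  0.  4.2] [-50.8 -15.4  -0.2]
bottle cap [ 556.44887913 -346.41613424  120.        ] grey [449.70690952 120.62145525 113.        ] driver tip [623.43392859 294.19583549   5.        ]
```

Emit:
{"name": "servo_tool", "arguments": {"plan": [[[0, 0, 4.2], [-34, -41, 0], 91], [[0, 0, 4.2], [-37, -38, 0], 91], [[0, 0, 4.2], [-39, -36, 0], 91], [[0, 0, 4.2], [-42, -33, 0], 91], [[0, 0, 4.2], [-44, -29, 0], 91], [[0, 0, 4.2], [-46, -26, 0], 91], [[0, 0, 4.2], [-48, -23, 0], 91], [[0, 0, 4.2], [-50, -19, 0], 91], [[0, 0, 4.2], [-51, -15, 0], 91], [[0, 0, 0], [0, 0, 0], 91]], "squeeze": 40}}

```text
time_s: 1.4
ee_pos: [449.7, -118.6, 211.5]
ee_rot: [179.9, 0.2, -109.3]
force: [-0.4, -1.1, 0.3]
gripper_width: 91.0
```

```bash
python3 plan.py 437.8 -128.6 215 -107.7 3; python3 - <<'E'
from h import *
import pickle
f=env.grab_frame('wrist'); save('wrist1',f); pickle.dump(f,open('wrist1.pkl','wb'))
E
```

```text
t 1.4 p [ 449.7 -118.6  211.5] rot [ 1.7994e+02  1.5000e-01 -1.0931e+02] F [-0.4 -1.1  0.3] w 91.0
[ 0.   0.1 -0.5] [ 4.4  2.6 -1.2]
[ 0.   0.1 -0.5] [ 4.4  2.7 -1.2]
[ 0.   0.1 -0.5] [ 4.4  2.7 -1.2]
```

View pics/wrist1.png

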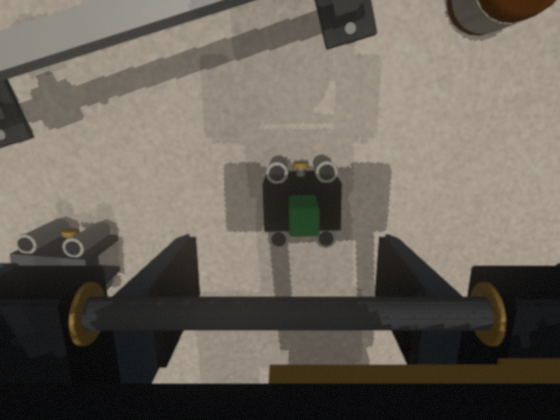

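The wrist view shows the black carrier squared up with the image: green post at about (303,215), block edges level, and the grey carrier at lower left. Next I'll refine its position.

```bash
cat > m4.py <<'E'
from h import *
import pickle
f=pickle.load(open('wrist1.pkl','rb'))
h=cv2.cvtColor(f['pixels'],cv2.COLOR_RGB2HSV)
m=cv2.inRange(h,(45,80,20),(85,255,255)); m[:180]=0;m[250:]=0;m[:,:270]=0;m[:,340:]=0
ys,xs=np.nonzero(m)
for y in range(ys.min(),ys.max()+1,3): print(y,xs[ys==y].min(),xs[ys==y].max(),int(h[y,303,2]))
for (u,v) in ((277,172),(326,171),(279,239),(326,239)): print('sleeve',u,v,onz(f,u,v,50).round(1))
for p in ([437.8,-128.6,113],[437.8,-128.6,69]): print(proj(f,p))
# block edges
b=(h[:,:,2]<45).astype(np.uint8)
for y in (185,195,205,215,225): 
    x=np.nonzero(b[y,250:290])[0]; x2=np.nonzero(b[y,320:355])[0]; print(y,250+x.min() if len(x) else 0,320+x2.max() if len(x2) else 0)
E
python3 m4.py
```

```text
195 291 313 45
198 289 316 55
201 289 316 55
204 288 317 53
207 289 319 57
210 289 319 66
213 289 319 66
216 289 319 67
219 289 319 66
222 289 319 68
225 289 319 68
228 289 319 66
231 290 318 67
234 290 317 67
sleeve 277 172 [ 470.8 -117.2   50. ]
sleeve 326 171 [ 456.8 -160.3   50. ]
sleeve 279 239 [408.1 -96.9  50. ]
sleeve 326 239 [ 393.1 -140.2   50. ]
[302.72024099 220.75031046]
[300.75998127 206.02362156]
185 264 340
195 264 340
205 264 339
215 265 339
225 265 339
```

```bash
python3 plan.py 437.5 -129.3 140 -108.5 4
```

```text
t 1.45 p [ 448.8 -120.   211.4] rot [ 1.7990e+02  1.0000e-01 -1.0938e+02] F [-0.1 -0.6 -0.4] w 91.1
[ 0.   0.  -0.2] [ 3.2  1.9 17.9]
[ 0.   0.  -0.2] [ 3.2  1.9 17.9]
[ 0.   0.  -0.2] [ 3.1  1.9 17.9]
[ 0.   0.  -0.2] [ 3.1  1.9 17.9]
```

Emit:
{"name": "servo_tool", "arguments": {"plan": [[[0, 0, -0.4], [6, 4, 0], 91], [[0, 0, -0.4], [6, 4, 10], 91], [[0, 0, 0], [0, 0, 20], 91], [[0, 0, 0], [0, 0, 20], 91], [[0, 0, 0], [0, 0, 20], 91], [[0, 0, 0], [0, 0, 20], 91], [[0, 0, 0], [0, 0, 10], 91], [[0, 0, 0], [0, 0, 5], 91], [[0, 0, 0], [0, 0, 0], 91], [[0, 0, 0], [0, 0, 0], 91]]}}

```text
time_s: 2.7
ee_pos: [428.3, -138.7, 101.3]
ee_rot: [179.8, -0.1, -109.3]
force: [-0.4, 0.1, 0.5]
gripper_width: 91.0
```

```bash
python3 plan.py 437.5 -129.3 76 -108.5 2
```

```text
t 2.7 p [ 428.3 -138.7  101.3] rot [ 1.7977e+02 -5.0000e-02 -1.0934e+02] F [-0.4  0.1  0.5] w 91.0
[ 0.1 -0.  -0.4] [-6.  -2.8 12.7]
[ 0.1 -0.  -0.4] [-6.  -2.8 12.7]
```

Emit:
{"name": "servo_tool", "arguments": {"plan": [[[0, 0, 0], [-4, -2, 0], 91], [[0, 0, 0], [0, 0, 0], 91], [[0, 0, 0], [-4, -2, 0], 91], [[0, 0, 0], [0, 0, 0], 91], [[0, 0, -0.4], [0, 0, 5], 91], [[0, 0, 0], [0, 0, 0], 91], [[0, 0, 0], [0, 0, 5], 91], [[0, 0, 0], [0, 0, 0], 91], [[0, 0, 0], [0, 0, 0], 91], [[0, 0, 0], [0, 0, 0], 91]]}}

```text
time_s: 3.95
ee_pos: [435.9, -132.0, 91.5]
ee_rot: [179.9, -0.0, -108.9]
force: [-0.3, 1.0, -0.2]
gripper_width: 90.7
```

```bash
python3 plan.py 437.5 -129.3 76 -108.5 2
```

```text
t 3.95 p [ 435.9 -132.    91.5] rot [ 1.7989e+02 -5.0000e-02 -1.0886e+02] F [-0.3  1.  -0.2] w 90.7
[ 0.1 -0.  -0.2] [-1.5 -0.3  7.7]
[ 0.1 -0.  -0.2] [-1.5 -0.3  7.7]
```

Emit:
{"name": "servo_tool", "arguments": {"plan": [[[0, 0, 0], [-2.5, 0, 3], 91], [[0, 0, 0], [0, 0, 4], 91], [[0, 0, 0], [0, 0, 4], 91], [[0, 0, 0], [0, 0, 3.5], 91], [[0, 0, 0], [0, 0, 0], 91], [[0, 0, 0], [0, 0, 0], 20], [[0, 0, 0], [0, 0, 0], 20], [[0, 0, 0], [0, 0, 0], 20], [[0, 0, 0], [0, 0, 0], 20], [[0, 0, 0], [0, 0, 0], 20]]}}

```text
time_s: 5.2
ee_pos: [437.0, -129.5, 76.2]
ee_rot: [179.9, -0.0, -108.9]
force: [-0.0, -1.0, 0.7]
gripper_width: 44.0
```

```bash
python3 plan.py 437.5 -129.3 76 -108.5 2
```

```text
t 5.2 p [ 437.  -129.5   76.2] rot [ 1.7993e+02 -5.0000e-02 -1.0886e+02] F [-0.  -1.   0.7] w 44.0
[ 0.  -0.  -0.2] [-0.2 -0.2  0.1]
[ 0.  -0.  -0.2] [-0.2 -0.2  0.1]
```

Emit:
{"name": "servo_tool", "arguments": {"plan": [[[0, 0, 0], [0, 0, 0], 15], [[0, 0, 0], [0, 0, 0], 15], [[0, 0, 0], [0, 0, 0], 15], [[0, 0, 0], [0, 0, 0], 15], [[0, 0, 0], [0, 0, 0], 15], [[0, 0, 0], [0, 0, -5], 15], [[0, 0, 0], [0, 0, -10], 15], [[0, 0, 0], [0, 0, -10], 15], [[0, 0, 0], [0, 0, 0], 15], [[0, 0, 0], [0, 0, 0], 15]]}}

```text
time_s: 6.45
ee_pos: [436.4, -129.2, 102.6]
ee_rot: [179.9, -0.0, -108.9]
force: [0.6, -0.2, -3.3]
gripper_width: 23.6
```

```bash
python3 plan.py 437.5 -129.3 275 -108.5 8;  python3 - <<'E'
from h import *
import pickle
f=env.grab_frame('wrist'); save('wrist2',f); pickle.dump(f,open('wrist2.pkl','wb'))
E
```

```text
t 6.45 p [ 436.4 -129.2  102.6] rot [ 1.7985e+02 -3.0000e-02 -1.0888e+02] F [ 0.6 -0.2 -3.3] w 23.6
[ 0. -0. -0.] [ -0.   -0.1 -21.6]
[ 0. -0. -0.] [ -0.   -0.1 -21.6]
[ 0. -0. -0.] [ -0.   -0.1 -21.6]
[ 0. -0. -0.] [ -0.   -0.1 -21.6]
[ 0. -0. -0.] [ -0.   -0.1 -21.6]
[ 0. -0. -0.] [ -0.   -0.1 -21.6]
[ 0. -0. -0.] [ -0.   -0.1 -21.6]
[ 0. -0. -0.] [ -0.   -0.1 -21.6]
```

View pics/wrist2.png

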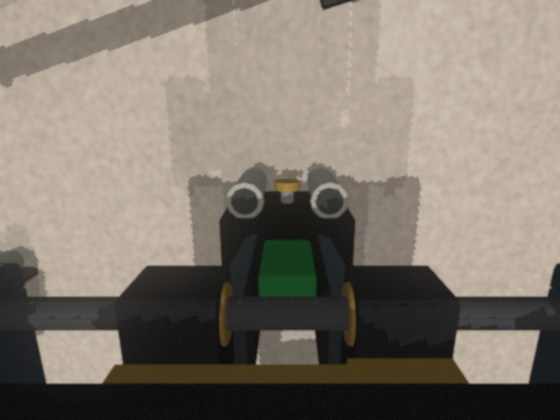

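Lift confirmed: the wrist view shows the post between the pads at about (287,268), opening 23.6 mm, weight −3.3 N. Next I'll raise it and move over the rail.

Emit:
{"name": "servo_tool", "arguments": {"plan": [[[0, 0, 0], [0, 0, -15], 15], [[0, 0, 0], [0, 0, -25], 15], [[0, 0, 0], [0, 0, -30], 15], [[0, 0, 0], [0, 0, -30], 15], [[0, 0, 0], [0, 0, -30], 15], [[0, 0, 0], [0, 0, -20], 15], [[0, 0, 0], [0, 0, -10], 15], [[0, 0, 0], [0, 0, -5], 15], [[0, 0, 0], [0, 0, 0], 15], [[0, 0, 0], [0, 0, 0], 15]]}}

```text
time_s: 7.75
ee_pos: [433.8, -128.3, 267.3]
ee_rot: [179.1, -0.0, -108.9]
force: [0.2, -0.4, -2.1]
gripper_width: 24.2
```

```bash
python3 plan.py 606.2 -60 275 -93.6 9
```

```text
t 7.75 p [ 433.8 -128.3  267.3] rot [ 1.7912e+02 -4.0000e-02 -1.0888e+02] F [ 0.2 -0.4 -2.1] w 24.2
[ 0.1  0.  -1.7] [-13.4 -15.7  -1.1]
[ 0.1  0.  -1.7] [-12.9 -16.   -1.1]
[ 0.1  0.  -1.7] [-12.4 -16.4  -1.1]
[ 0.1  0.  -1.7] [-11.9 -16.8  -1. ]
[ 0.1  0.  -1.7] [-11.4 -17.1  -1. ]
[ 0.1  0.  -1.7] [-10.9 -17.5  -1. ]
[ 0.1  0.  -1.7] [-10.4 -17.8  -0.9]
[ 0.1  0.  -1.7] [ -9.9 -18.1  -0.9]
[ 0.1  0.  -1.7] [ -9.3 -18.4  -0.9]
```

Emit:
{"name": "servo_tool", "arguments": {"plan": [[[0.1, 0, -1.7], [-13, -15, -1], 15], [[0.1, 0, -1.7], [-13, -16, -1], 15], [[0.1, 0, -1.7], [-12, -16, -1], 15], [[0.1, 0, -1.7], [-12, -17, -1], 15], [[0.1, 0, -1.7], [-11, -17, -1], 15], [[0.1, 0, -1.7], [-11, -17, -1], 15], [[0.1, 0, -1.7], [-10, -17, -1], 15], [[0.1, 0, -1.7], [-8, -14, -1], 15], [[0.1, 0, -1.5], [-5, -8, -1], 15], [[0, 0, 0], [0, 0, 0], 15]]}}

```text
time_s: 9.0
ee_pos: [601.8, -56.8, 271.1]
ee_rot: [179.9, 0.2, -92.5]
force: [0.2, -1.1, -3.3]
gripper_width: 24.1
```

Emit:
{"name": "servo_tool", "arguments": {"plan": [[[0, 0, 0], [0, 0, 0], 15], [[0, 0, 0], [0, 0, 0], 15], [[0, 0, 0], [0, 0, 0], 15], [[0, 0, 0], [0, 0, 0], 15], [[0, 0, 0], [0, 0, 0], 15], [[0, 0, 0], [0, 0, 0], 15], [[0, 0, 0], [0, 0, 0], 15], [[0, 0, 0], [0, 0, 0], 15], [[0, 0, 0], [0, 0, 0], 15], [[0, 0, 0], [0, 0, 0], 15]]}}

```text
time_s: 10.25
ee_pos: [600.1, -57.8, 271.8]
ee_rot: [179.8, 0.1, -92.6]
force: [-0.5, -0.7, -4.0]
gripper_width: 24.0
```

```bash
python3 plan.py 606.2 -60 260 -93.6 3;  python3 - <<'E'
from h import *
import pickle
for n in ('wrist','top','scene'):
    f=env.grab_frame(n); save(n+'3',f); pickle.dump(f,open(n+'3.pkl','wb'))
E
```

```text
t 10.25 p [600.1 -57.8 271.8] rot [ 1.7983e+02  1.2000e-01 -9.2600e+01] F [-0.5 -0.7 -4. ] w 24.0
[0.1 0.  0.3] [ 0.6 -2.1  3.9]
[0.1 0.  0.3] [ 0.6 -2.1  3.9]
[0.1 0.  0.3] [ 0.6 -2.1  3.9]
```

View pics/wrist3.png

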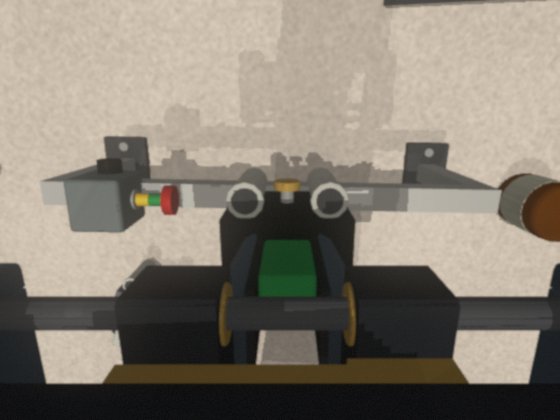

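View pics/scene3.png

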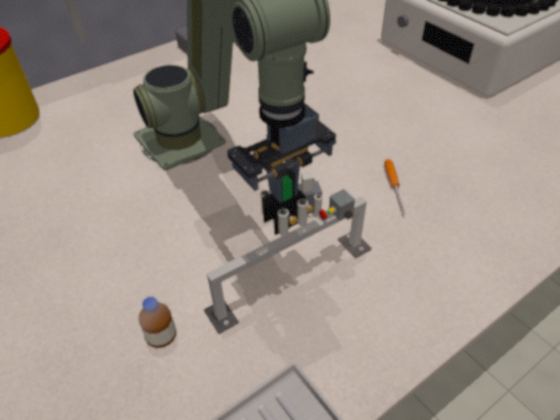

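View pics/top3.png

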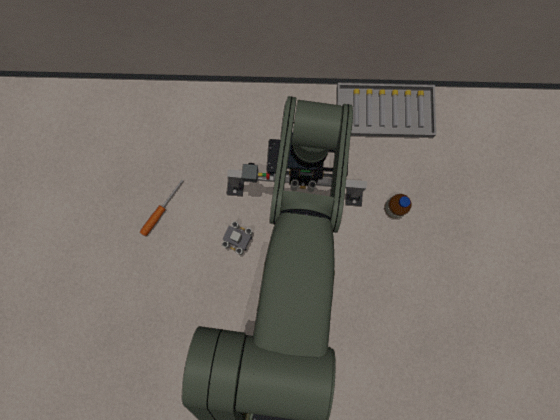

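The wrist view shows the rail from (60,190) to (500,200), with the red disc at (170,199). The carrier hangs in front of it. Next I'll measure the rail in the wrist frame.

```bash
cat > m5.py <<'E'
from h import *
import pickle
f=pickle.load(open('wrist3.pkl','rb'))
h=cv2.cvtColor(f['pixels'],cv2.COLOR_RGB2HSV)
g=cv2.cvtColor(f['pixels'],cv2.COLOR_RGB2GRAY)
for c in (190,205,380,400,430,470): print(c,[(r,int(g[r,c]),int(h[r,c,1])) for r in range(174,218,2)])
m=cv2.inRange(h,(0,150,60),(8,255,255)); m[:180]=0;m[220:]=0;m[:,200:]=0
ys,xs=np.nonzero(m);print('red',xs.min(),xs.max(),ys.min(),ys.max(),xs.mean(),ys.mean())
print(onz(f,xs.max(),ys.mean(),165))
for k in ('eye','attitude'): print(f[k])
E
python3 m5.py; python3 - <<'E'
import sys;sys.path.insert(0,'.')
import cv2
a=cv2.imread('pics/wrist3.png')[150:240,40:540];cv2.imwrite('pics/w3z.png',cv2.resize(a,None,fx=1.6,fy=3,interpolation=cv2.INTER_CUBIC))
E
```

```text
190 [(174, 134, 36), (176, 133, 38), (178, 130, 35), (180, 100, 27), (182, 95, 23), (184, 157, 21), (186, 183, 19), (188, 183, 19), (190, 184, 20), (192, 183, 22), (194, 183, 19), (196, 181, 19), (198, 182, 19), (200, 183, 19), (202, 182, 19), (204, 182, 19), (206, 183, 20), (208, 189, 35), (210, 188, 38), (212, 190, 37), (214, 193, 39), (216, 193, 39)]
205 [(174, 135, 39), (176, 132, 40), (178, 127, 36), (180, 100, 32), (182, 91, 22), (184, 112, 20), (186, 127, 20), (188, 129, 21), (190, 127, 21), (192, 127, 20), (194, 127, 20), (196, 129, 19), (198, 127, 20), (200, 128, 19), (202, 127, 21), (204, 126, 22), (206, 130, 23), (208, 177, 36), (210, 197, 38), (212, 198, 38), (214, 191, 38), (216, 187, 38)]
380 [(174, 139, 38), (176, 137, 37), (178, 138, 38), (180, 141, 39), (182, 128, 38), (184, 94, 24), (186, 91, 25), (188, 104, 21), (190, 111, 18), (192, 110, 20), (194, 111, 18), (196, 110, 18), (198, 109, 20), (200, 109, 20), (202, 110, 20), (204, 108, 23), (206, 109, 23), (208, 110, 20), (210, 127, 29), (212, 190, 39), (214, 192, 39), (216, 192, 38)]
400 [(174, 138, 37), (176, 138, 3
[... 512 characters left out ...]
(198, 177, 17), (200, 178, 18), (202, 178, 18), (204, 179, 18), (206, 177, 17), (208, 178, 17), (210, 179, 20), (212, 190, 31), (214, 196, 37), (216, 199, 38)]
470 [(174, 196, 39), (176, 187, 37), (178, 130, 34), (180, 91, 22), (182, 90, 19), (184, 89, 20), (186, 89, 20), (188, 103, 22), (190, 163, 18), (192, 176, 20), (194, 175, 20), (196, 175, 20), (198, 175, 17), (200, 174, 19), (202, 174, 17), (204, 174, 17), (206, 174, 17), (208, 175, 17), (210, 173, 16), (212, 179, 25), (214, 194, 38), (216, 196, 37)]
red 161 171 187 213 166.07142857142858 200.109243697479
[610.11492285  32.74241342 165.        ]
[676.67034241 -62.33354299 442.5514883 ]
[-1.61294144e+01  8.23296400e-02 -9.25335616e+01]
```

View pics/w3z.png

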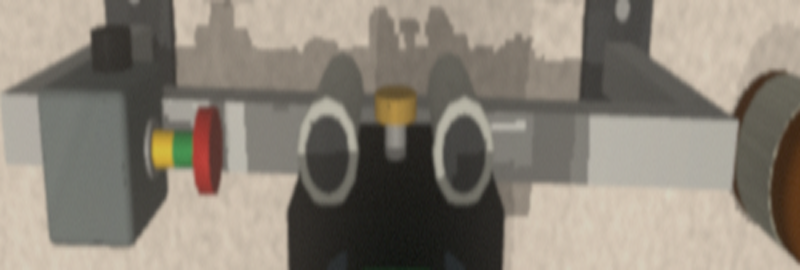

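```bash
cat > m6.py <<'E'
from h import *
import pickle
f=pickle.load(open('wrist3.pkl','rb'))
C=[]
for c,a,b in((190,183.3,207),(205,183.5,207.3),(380,187.3,210.6),(400,187.5,211),(430,188.5,211.8),(470,189,212.2)):
    A,B=onz(f,c,a,150),onz(f,c,b,150); C.append((A+B)/2); print(A.round(1),B.round(1),C[-1].round(1))
C=np.array(C);p=np.polyfit(C[:,1],C[:,0],1);print(p,np.degrees(np.arctan(p[0])), np.polyval(p,[-60,30]))
# carrier sleeves upper: tool at 271.8 -> expected sleeve
s=env.state(); print(s['ee_pos'],s['ee_rot'])
E
python3 m6.py
```

```text
[620.   20.4 150. ] [599.9  22.8 150. ] [610.   21.6 150. ]
[619.3   8.1 150. ] [599.1  10.2 150. ] [609.2   9.2 150. ]
[ 609.8 -135.7  150. ] [ 589.8 -136.2  150. ] [ 599.8 -135.9  150. ]
[ 608.9 -152.1  150. ] [ 588.7 -153.   150. ] [ 598.8 -152.5  150. ]
[ 607.  -176.9  150. ] [ 586.9 -178.2  150. ] [ 596.9 -177.5  150. ]
[ 605.1 -209.8  150. ] [ 585.1 -211.7  150. ] [ 595.1 -210.8  150. ]
[6.45121751e-02 6.08576658e+02] 3.6911603812132814 [604.70592785 610.51202361]
[600.0510336  -57.84453906 271.81240621] [ 1.79833884e+02  1.21298077e-01 -9.25986969e+01]
```

Emit:
{"name": "servo_tool", "arguments": {"plan": [[[0, 0, 0.5], [1, -2, 5], 15], [[0, 0, 0.5], [0, -2, 8], 15], [[0, 0, 0], [0, 0, 8], 15], [[0, 0, 0], [0, 0, 6], 15], [[0, 0, 0], [0, 0, 4], 15], [[0, 0, 0], [0, 0, 0], 15], [[0, 0, 0], [0, 0, 0], 15], [[0, 0, 0], [0, 0, 0], 15], [[0, 0, 0], [0, 0, 0], 15], [[0, 0, 0], [0, 0, 0], 15]]}}

```text
time_s: 11.65
ee_pos: [604.2, -59.1, 238.6]
ee_rot: [179.8, 0.1, -93.7]
force: [0.3, 0.2, -3.3]
gripper_width: 23.5
```

```bash
python3 plan.py 605.2 -60 230 -93.7 2
```

```text
t 11.65 p [604.2 -59.1 238.6] rot [ 1.7983e+02  1.2000e-01 -9.3670e+01] F [ 0.3  0.2 -3.3] w 23.5
[0.1 0.1 0. ] [ 0.4 -0.5  4.3]
[0.1 0.1 0. ] [ 0.4 -0.5  4.3]
```

Emit:
{"name": "servo_tool", "arguments": {"plan": [[[0, 0, 0], [0, -1, 5], 15], [[0, 0, 0], [0, 0, 8], 15], [[0, 0, 0], [0, 0, 8], 15], [[0, 0, 0], [0, 0, 8], 15], [[0, 0, 0], [0, 0, 8], 15], [[0, 0, 0], [0, 0, 6], 15], [[0, 0, 0], [0, 0, 4], 15], [[0, 0, 0], [0, 0, 2], 15], [[0, 0, 0], [0, 0, 0], 15], [[0, 0, 0], [0, 0, 0], 15]]}}

```text
time_s: 12.9
ee_pos: [605.0, -59.0, 185.6]
ee_rot: [179.8, 0.1, -93.7]
force: [-0.3, 0.7, -2.3]
gripper_width: 23.4
```

```bash
python3 plan.py 605.2 -60 181 -93.7 2
```

```text
t 12.9 p [605.  -59.  185.6] rot [ 1.7978e+02  1.2000e-01 -9.3670e+01] F [-0.3  0.7 -2.3] w 23.4
[0.1 0.1 0. ] [ 0.5 -0.2  2.3]
[0.1 0.1 0. ] [ 0.5 -0.1  2.3]
```

Emit:
{"name": "servo_tool", "arguments": {"plan": [[[0, 0, 0], [0, 0, 1.5], 15], [[0, 0, 0], [0, 0, 1], 15], [[0, 0, 0], [0, 0, 1], 15], [[0, 0, 0], [0, 0, 1], 15], [[0, 0, 0], [0, 0, 0.7], 15], [[0, 0, 0], [0, 0, 0.7], 15], [[0, 0, 0], [0, 0, 0.7], 15], [[0, 0, 0], [0, 0, 0.5], 15], [[0, 0, 0], [0, 0, 0.5], 15], [[0, 0, 0], [0, 0, 0.5], 15]]}}

```text
time_s: 14.15
ee_pos: [605.2, -59.0, 181.0]
ee_rot: [180.0, 0.1, -93.7]
force: [-3.8, 1.1, 5.3]
gripper_width: 23.9
```

```bash
python3 plan.py 605.2 -60 181 -93.7 2;  python3 - <<'E'
from h import *
import pickle
for n in ('wrist','scene'):
    f=env.grab_frame(n); save(n+'4',f); pickle.dump(f,open(n+'4.pkl','wb'))
a=cv2.imread('pics/scene4.png')[170:330,190:390];cv2.imwrite('pics/s4z.png',cv2.resize(a,None,fx=3.7,fy=3.7,interpolation=cv2.INTER_CUBIC))
print(env.state()['force'],env.state()['ee_pos'])
E
```

```text
t 14.15 p [605.2 -59.  181. ] rot [ 1.7999e+02  1.0000e-01 -9.3670e+01] F [-3.8  1.1  5.3] w 23.9
[0. 0. 0.] [ 0.5 -0.  -0. ]
[0. 0. 0.] [ 0.5 -0.  -0. ]
[-2.12157229  0.94787793  5.67726443] [605.23164817 -58.96543928 180.95928848]
```

View pics/s4z.png

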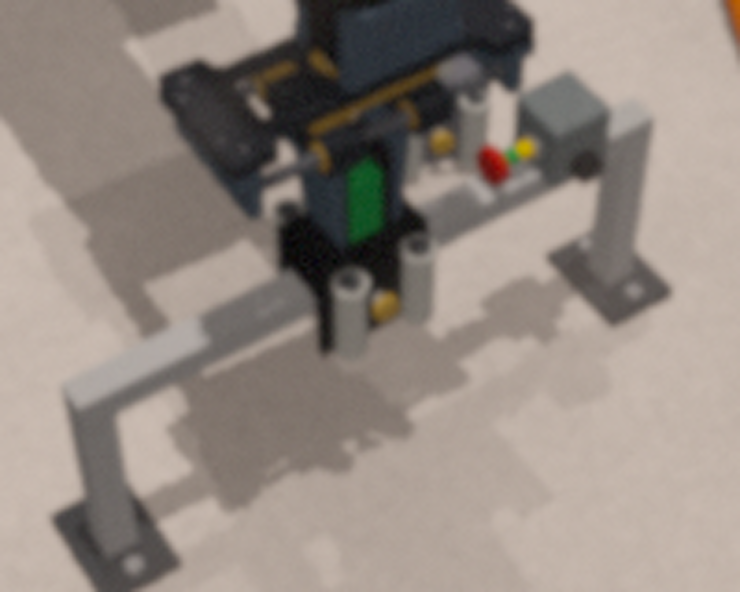

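View pics/wrist4.png

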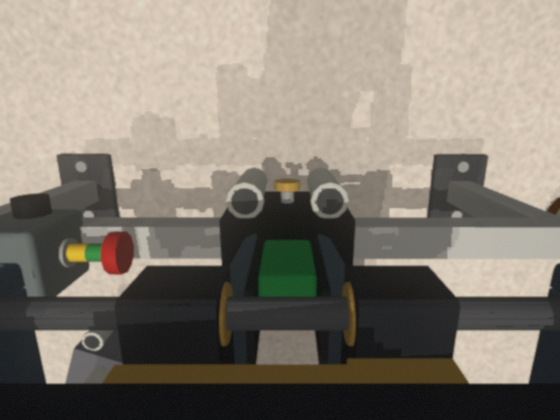

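Seated: TCP z is 181.0, as predicted, with +5 N upward force, and the scene view shows the carrier astride the bar. The yellow and green rod parts are both fully visible. Now I'll slide it to just short of the disc.

Emit:
{"name": "servo_tool", "arguments": {"plan": [[[0, 0, 0], [-3, 0, 0], 15], [[0, 0, 0], [-5, 0, 0.2], 15], [[0, 0, 0], [-5, 0, 0.2], 15], [[0, 0, 0], [-5, 0, 0.2], 15], [[0, 0, 0], [-5, 0, 0.2], 15], [[0, 0, 0], [-5, 0, 0.2], 15], [[0, 0, 0], [-4, 0, 0.2], 15], [[0, 0, 0], [-3, 0, 0.2], 15], [[0, 0, 0], [-2, 0, 0.2], 15], [[0, 0, 0], [0, 0, 0.2], 15]]}}

```text
time_s: 15.5
ee_pos: [610.5, -22.7, 181.0]
ee_rot: [-179.5, -0.3, -93.6]
force: [-0.7, -4.6, 5.5]
gripper_width: 24.0
```

```bash
python3 plan.py 609.1 0 181 -93.7 2
```

```text
t 15.5 p [610.5 -22.7 181. ] rot [-179.55   -0.27  -93.61] F [-0.7 -4.6  5.5] w 24.0
[-0.2 -0.1  0. ] [-11.3   1.4  -0.1]
[-0.2 -0.1  0. ] [-11.3   1.4  -0. ]
```

Emit:
{"name": "servo_tool", "arguments": {"plan": [[[-0.2, -0.1, 0], [-3, 1, 0], 15], [[-0.2, -0.1, 0], [-3, 1, 0], 15], [[0, 0, 0], [-3, 0.5, 0], 15], [[0, 0, 0], [-3, 0, 0.2], 15], [[0, 0, 0], [-3, 0, 0.2], 15], [[0, 0, 0], [-2, 0, 0.2], 15], [[0, 0, 0], [-2, 0, 0.2], 15], [[0, 0, 0], [-1, 0, 0.2], 15], [[0, 0, 0], [0, 0, 0.2], 15], [[0, 0, 0], [0, 0, 0.2], 15]]}}

```text
time_s: 16.75
ee_pos: [609.5, -3.3, 181.0]
ee_rot: [-179.8, -0.4, -93.6]
force: [0.5, -4.5, 5.9]
gripper_width: 23.7
```

```bash
python3 plan.py 609.1 0 181 -93.7 2;  python3 - <<'E'
from h import *
import pickle
for n in ('wrist',):
    f=env.grab_frame(n); save(n+'5',f); pickle.dump(f,open(n+'5.pkl','wb'))
E
```

```text
t 16.75 p [609.5  -3.3 181. ] rot [-179.85   -0.36  -93.6 ] F [ 0.5 -4.5  5.9] w 23.7
[-0.1 -0.2  0. ] [-1.6  0.3 -0. ]
[-0.1 -0.2  0. ] [-1.6  0.3  0. ]
```

View pics/wrist5.png

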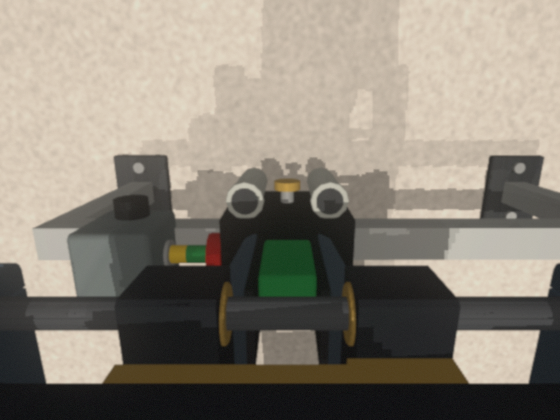

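The disc at (214,250) is just about touching the carrier edge (221), and the rod is visible from 168 to 208 with both colours full. Now a gentle push.

Emit:
{"name": "servo_tool", "arguments": {"plan": [[[0, -0.1, 0], [-2, 0, 0.2], 15], [[0, -0.1, 0], [-2, 0, 0.2], 15], [[0, 0, 0], [-2, 0, 0.2], 15], [[0, 0, 0], [-2, 0, 0.2], 15], [[0, 0, 0], [-1.5, 0, 0.2], 15], [[0, 0, 0], [-1.5, 0, 0.2], 15], [[0, 0, 0], [-1.5, 0, 0.2], 15], [[0, 0, 0], [-1, 0, 0.2], 15], [[0, 0, 0], [-1, 0, 0.2], 15], [[0, 0, 0], [-1, 0, 0.2], 15]]}}

```text
time_s: 18.05
ee_pos: [609.7, -0.4, 181.7]
ee_rot: [-179.7, -1.6, -93.6]
force: [0.2, -7.1, 5.2]
gripper_width: 23.7
```

```bash
python3 plan.py 609.1 9 181 -93.7 2;  python3 - <<'E'
from h import *
import pickle
for n in ('wrist','scene'):
    f=env.grab_frame(n); save(n+'6',f); pickle.dump(f,open(n+'6.pkl','wb'))
a=cv2.imread('pics/wrist6.png')[180:300,80:280];cv2.imwrite('pics/w6z.png',cv2.resize(a,None,fx=4,fy=4,interpolation=cv2.INTER_CUBIC))
E
```

```text
t 18.05 p [ 6.097e+02 -4.000e-01  1.817e+02] rot [-179.74   -1.64  -93.57] F [ 0.2 -7.1  5.2] w 23.7
[-0.1 -0.8  0.1] [-4.7  0.6  0.2]
[-0.1 -0.8  0.1] [-4.7  0.6  0.3]
```

View pics/w6z.png

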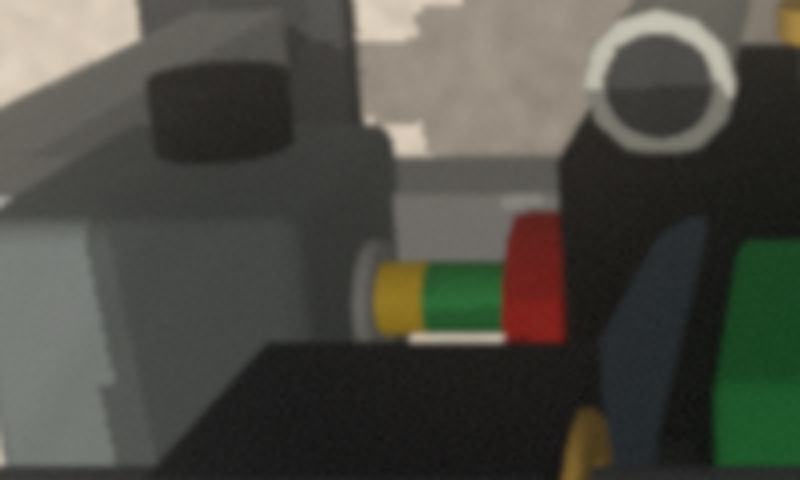

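Rod: yellow now shows about 50 px against green's 80 px, so the plunger is in about 4–5 mm. The tool is pitching by 1.6°, so I'll correct that while pushing on.

Emit:
{"name": "servo_tool", "arguments": {"plan": [[[0, -0.8, 0], [-2, 0, 0.5], 15], [[0, -0.8, 0], [-2.5, 0, 0.5], 15], [[0, -0.8, 0], [-2.5, 0, 0.5], 15], [[0, -0.6, 0], [-2.5, 0, 0.5], 15], [[0, -0.6, 0], [-2.5, 0, 0.5], 15], [[0, -0.6, 0], [-2.5, 0, 0.5], 15], [[0, -0.6, 0], [-2.5, 0, 0.5], 15], [[0, -0.6, 0], [-2.5, 0, 0.5], 15], [[0, -0.6, 0], [-2.5, 0, 0.5], 15], [[0, -0.6, 0], [-2.5, 0, 0.5], 15]]}}

```text
time_s: 19.4
ee_pos: [609.5, -0.4, 181.9]
ee_rot: [-179.6, 2.0, -93.2]
force: [-1.6, -9.5, 7.0]
gripper_width: 23.5
```

```bash
cat > look.py <<'E'
from h import *
import pickle,sys
n=sys.argv[1]
f=env.grab_frame('wrist'); save('w'+n,f); pickle.dump(f,open('w'+n+'.pkl','wb'))
a=cv2.imread(f'pics/w{n}.png')[180:300,80:280];cv2.imwrite(f'pics/w{n}z.png',cv2.resize(a,None,fx=4,fy=4,interpolation=cv2.INTER_CUBIC))
h=cv2.cvtColor(f['pixels'],cv2.COLOR_RGB2HSV)
for nm,lo,hi in(('red',(0,150,40),(8,255,255)),('yel',(18,120,60),(35,255,255)),('grn',(45,80,30),(85,255,255))):
    m=cv2.inRange(h,lo,hi);m[:235]=0;m[262:]=0;m[:,:120]=0;m[:,232:]=0
    m=m[245:255]; print(nm,'mean width px',m.sum()/255/10)
s=env.state();print(s['time_s'],s['ee_pos'].round(1),s['ee_rot'].round(2),s['force'].round(1),s['gripper_width'])
E
python3 plan.py 609.1 9 181 -93.7 2; python3 look.py 7
```

```text
t 19.4 p [ 6.095e+02 -4.000e-01  1.819e+02] rot [-179.56    2.03  -93.17] F [-1.6 -9.5  7. ] w 23.5
[-0.2  1.   0.3] [-4.7  0.5  0.6]
[-0.2  1.   0.3] [-4.7  0.5  0.5]
red mean width px 15.1
yel mean width px 10.3
grn mean width px 17.7
19.45 [ 6.095e+02 -4.000e-01  1.819e+02] [-179.56    2.04  -93.18] [-1.3 -8.2  7.2] 23.791058363631798
```

View pics/w7z.png

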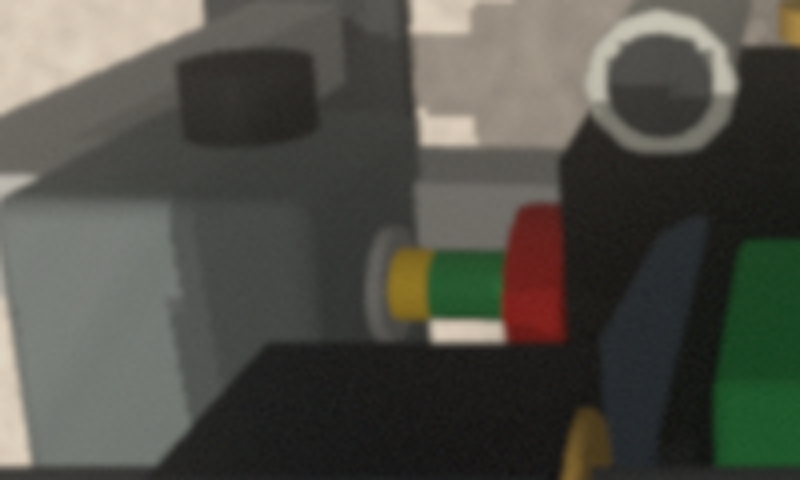

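Emit:
{"name": "servo_tool", "arguments": {"plan": [[[0, 0.7, 0], [-3, 0, 0.5], 15], [[0, 0.7, 0], [-3.5, 0, 0.5], 15], [[0, 0, 0], [-4, 0, 0.5], 15], [[0, -0.3, 0], [-4, 0, 0.5], 15], [[0, -0.3, 0], [-4, 0, 0.5], 15], [[0, -0.3, 0], [-4, 0, 0.5], 15], [[0, -0.3, 0], [-4, 0, 0.5], 15], [[0, -0.3, 0], [-4, 0, 0.5], 15], [[0, -0.3, 0], [-4, 0, 0.5], 15], [[0, -0.3, 0], [-4, 0, 0.5], 15]]}}

```text
time_s: 20.7
ee_pos: [609.9, 7.7, 181.3]
ee_rot: [-179.4, -0.8, -93.0]
force: [-0.9, -13.4, 7.9]
gripper_width: 23.6
```

```bash
python3 look.py 8
```

```text
red mean width px 15.1
yel mean width px 0.2
grn mean width px 15.5
20.75 [609.9   7.8 181.3] [-179.42   -0.8   -92.99] [ -0.7 -14.2   6.8] 23.917368552761683
```

View pics/w8z.png

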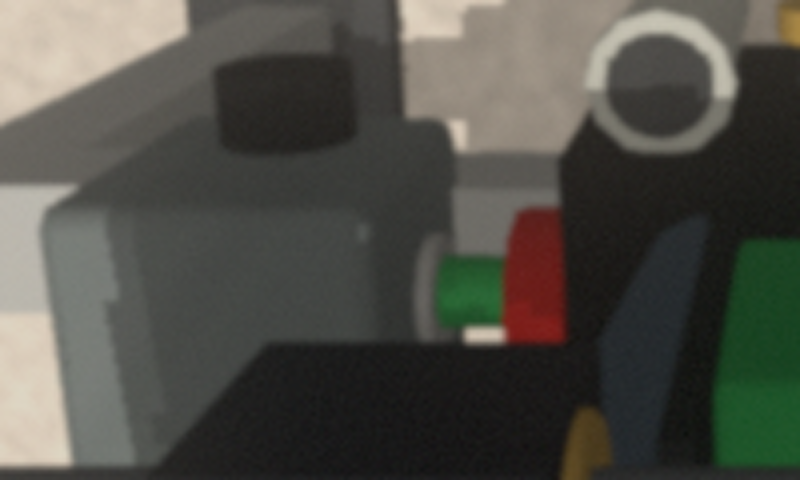

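Yellow is gone and the green still shows from 438 to 505 in the zoom. Camera calls hold the last target, so I'll use them to watch whether it stays steady.

```bash
python3 - <<'E'
from h import *
for i in range(12):
    env.grab_frame('wrist'); s=env.state()
    print(round(s['time_s'],2),s['ee_pos'].round(2),s['ee_rot'].round(2),s['force'].round(1),round(s['gripper_width'],1))
E
python3 look.py 9
python3 - <<'E'
from h import *
f=env.grab_frame('scene');save('scene9',f)
a=cv2.imread('pics/scene9.png')[150:310,230:400];cv2.imwrite('pics/s9z.png',cv2.resize(a,None,fx=3.7,fy=3.7,interpolation=cv2.INTER_CUBIC))
E
```

```text
20.8 [609.88   7.75 181.28] [-179.43   -0.79  -93.  ] [ -1.6 -13.5   7.5] 23.8
20.85 [609.9    7.75 181.29] [-179.42   -0.79  -93.  ] [ -1.4 -13.4   6.5] 24.0
20.9 [609.9    7.76 181.27] [-179.43   -0.79  -93.  ] [ -1.  -13.4   6.4] 23.4
20.95 [609.89   7.76 181.29] [-179.43   -0.79  -93.  ] [ -1.4 -12.9   7.1] 23.7
21.0 [609.9    7.78 181.27] [-179.43   -0.79  -93.  ] [ -0.7 -12.6   7.7] 23.8
21.05 [609.87   7.77 181.28] [-179.43   -0.79  -93.  ] [ -0.9 -13.8   7.8] 23.6
21.1 [609.89   7.75 181.28] [-179.42   -0.78  -93.01] [ -1.2 -14.2   7.2] 23.8
21.15 [609.86   7.76 181.28] [-179.43   -0.79  -93.  ] [ -1.3 -13.1   7.5] 23.8
21.2 [609.88   7.77 181.29] [-179.42   -0.78  -93.01] [ -0.9 -12.8   7.2] 23.9
21.25 [609.9    7.78 181.29] [-179.42   -0.79  -93.  ] [  0.3 -14.    7.5] 23.9
21.3 [609.85   7.74 181.23] [-179.43   -0.79  -93.  ] [ -0.8 -13.7   7.4] 23.5
21.35 [609.89   7.75 181.29] [-179.42   -0.79  -93.  ] [ -1.4 -13.2   7.5] 23.9
red mean width px 15.1
yel mean width px 0.0
grn mean width px 15.4
21.4 [609.9   7.7 181.3] [-179.43   -0.79  -93.01] [ -0.3 -12.7   6.6] 23.696941950964895
```

View pics/s9z.png

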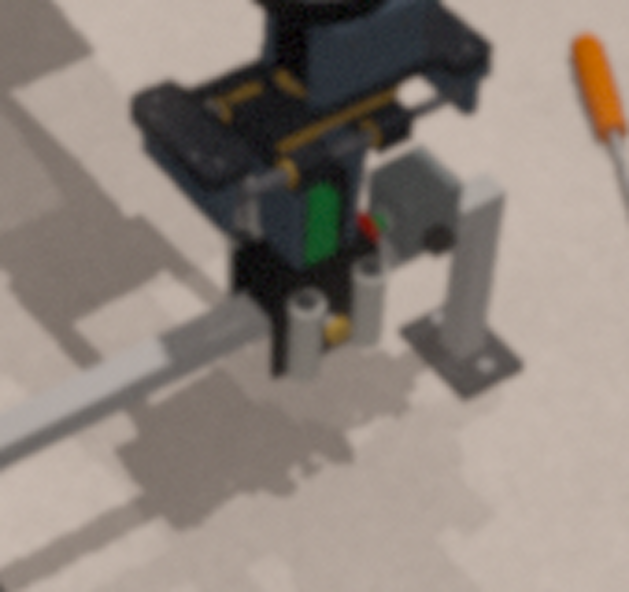

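View pics/w9.png

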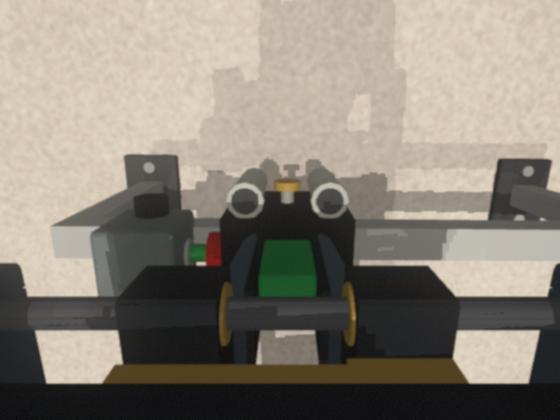

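```bash
python3 - <<'E'
from h import *
env.job_done(); s=env.state(); print(s['time_s'],s['ee_pos'].round(1),s['force'].round(1))
E
```

```text
the job is handed in; nothing more can be done
the job is handed in; nothing more can be done
```

The black carrier is on the rail, gripped and holding the plunger about half way in, and the job is handed in. I gripped it by its green post, hung it astride the rail clear of the stop, then slid it along and pressed it against the plunger.

Last checks, about 0.6 s with no arm commands before hand-in:
- **Steadiness:** the tool stayed still to within 0.1 mm, with the gripper closed on the post at about 23.7 mm.
- **Seating:** the roof works out at about 0.1 mm above the bar's top, and about 1 mm off the centre line by the wrist-camera line. The carrier tilts under 1°.
- **Plunger:** the yellow is gone and the green still shows. I estimate it is 11–14 mm in.
- **Push:** the wrist reads about 13 N along the rail, including friction. From the spring figures I take about 10–11 N of that to be on the plunger, but I did not measure it separately.

- **Tilt while pushing:** the tool tilted up to 2° one way and then the other. I corrected that before the final hold.
- **Rail position:** the top and wrist cameras disagreed by about 1.5 mm on the rail's position across its width. That is well inside the channel's slack.
- **Other objects:** the arm kept clear of the grey carrier, bottle and screwdriver, but I did not re-measure their positions at the end.

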